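Refit the filter-bay cover on a benchtop lab unit

ROBOT

A 6-joint arm with a two-finger parallel gripper is mounted at the origin on the work surface. World frame = base frame: x ahead of the robot, y to its left, z up, the work surface at z = 0. Lengths are in m, angles in rad, forces in N, time in s.
With the tool pointing down it reaches from about 0.425 to 0.95 m from the base axis. Payload 3.5 kg.
Tool frame: the origin (TCP) lies midway between the tips of the shut fingers; the grasp point (between the pads) lies 19 mm behind it (ctrl.tcp_to_grasp is the distance from the TCP to the grasp point, in m); z points along the fingers, x is the direction in which the jaws open and shut, and the axes are right-handed (so a half turn about z gives the same grasp; the last joint's range is limited). The gripper opens to 85 mm and grips with 20 to 120 N. Pads are 22 mm wide; open, the fingers measure 114 mm over their backs; the gripper's body (76 mm by 85 mm) begins 54 mm behind the grasp point. The pads swing forward as they close: fully open they stand 13 mm farther back than shut.
Start: joints at [-1.264, 0.286, 1.577, -0, 1.279, -0.15], TCP at [0.298, -0.606, 0.231] pointing down, gripper open.
Joint ranges: [-2.77, 2.77], [-0.9, 2.22], [0.21, 2.48], [-1.53, 4.67], [0.24, 2.81], [-2.84, 2.84]. Speed limits (rad/s): [2.79, 2.79, 3.14, 3.14, 3.14, 3.14].

INTERFACE

Orientations are given as a unit quaternion [x, y, z, w].
In Python, from plant import ctrl, cams, workorder, spotter gives the robot as it stands. The module is installed in compiled form; this text tells all that it offers.
- The arm moves only by the tool send_rows, never from a script. Its argument "motion" is one flat list of numbers, 5 for each row, row after row: the shift along the tool's x, y, z in cm, then the turn about the tool's z in rad, then the finger opening in cm, from 0 to 8.54. In form: [tx, ty, tz, spin, gripper, tx, ty, tz, spin, gripper, ...]. A call has 1 to 12 rows; each row shifts and turns the pose as measured when the row begins, along the tool's axes as they then stand; what a row does not reach is not made up. A row lasts 1/10 s, in which the tool goes at most 50 mm and 8.59 degrees, less where a joint would pass 70% of its speed; a pose out of reach is approached as far as the arm can. A call is refused whole if a number of a shift passes 5 or a number of a turn 0.15, either way. A call with a gripper value outside its range is refused whole. The fingers move at their own pace and stop on an object; "grip_force" is the grip in N (left out, the last holds). Time passes only in rows, so rows that do not move let the fingers close. It gives the time, the measured TCP pose, the force and the opening at its end, in the units of the state.
- ctrl.get_state(): the state, without advancing time (a new reading comes with each control period).
- cams.read_camera(name): name is "scene" or "side" or "wrist"; returns (picture, depth): 384x512x3 uint8, red, green, blue; 384x512 float32, m along the optical axis (not along the pixel's ray), 0 where there is no reading.
- cams.camera_params(name): a dict with "fx", "fy", "cx", "cy" (pixels), "xyz" and "attitude" of the camera in the world; the wrist camera has in their place "mount" (4x4, takes a point from camera to tool coordinates, whose origin is the TCP and whose axes are the tool frame's). Camera axes: x right, y down, z forward; pixel columns grow to the right and rows downward; lengths in m; the calibration is good to about 2 mm. A picture is of the moment at which its call begins: read the wrist's pose just before it. camera_params takes no time and is no camera call.
- workorder.sign_off(): hands the job in, once; it reports no verdict.
Trained networks look in the newest picture that a camera, given by its name, has taken for a name from the list of things; names that differ only in an ending like _2 or _b are one class to them, and where a whole thing is asked for, a point or a joint stands for the part that bears it (a point fixed in the world has none). Each returns a list of dicts, best first, with "conf" (0 to 1); they miss things now and then, are a little off and sometimes report something else, mostly with a low value. They report only what shows in the picture. A call takes as long as a camera call. They do not tell look-alikes from the thing itself.
- spotter.trace(target, camera): "mask" (384x512 bool, what is visible of it) and "bbox" ([left, top, width, height] in pixels, round what is visible of it).
The state is a dict: "time": time; "qpos": joint angles; "dq": joint speeds; "joint_efforts": joint torques, N m; "eef_pos": TCP position; "tcp_rot": TCP orientation; "contact_force": force on the tool from outside, world axes, zero at the start; "wrist_torque": the same for the moment, N m; "opening": opening from 0.0 (shut) to 1.0 (fully open).
Only numpy, scipy, OpenCV 4.12 (cv2) and the standard library are available. Lean on these libraries where they do the work, as an engineer would, in place of code of your own. Each camera call takes 0.05 s, during which the arm holds its last target.

TASK

Put the loose cover back on the filter bay in the top of the benchtop unit: hook its front lip under the bar at the front of the bay with the rear edge raised, then swing the rear down until the sprung catch snaps over it and the cover lies flat. Do it gently, feeling for the slot's end instead of forcing the plastic, and leave the rack, bottle and microplate alone.

Things in the scene. Friction and masses are not known exactly. Their poses are not given: they have to be found in the camera images.
- unit: Off-white bench unit, 250 (x) x 170 (y) x 70 mm high, fixed. Origin: centre of its underside; x points from its front (display, slot) to its rear, z up. On top a dark grey brittle bay frame round a white pleated filter: cover or fingers pressing on it with over 30 N (contacts summed) crack it. The frame (slot, walls, catch together) is set up to 12 mm off nominal along x; no reading tells it.
- slot (a point): NOMINAL middle of the slot's end wall at floor level: x -50, y 0, z 76 mm on the unit, unit's axes. The true end wall is within +-12 mm of it in x: feel for it by sliding the lip forward (-x), or look. Slot: at the front of the bay, open to the rear, floor level with the seat, 10 mm deep in x, 8 mm high, roofed by a 4 mm thick bar (top 12 mm above the seat).
- seat (a point): NOMINAL middle of the cover's seat: x 0, y 0, z 76 mm on the unit, unit's axes (shifts in x with the frame). The cover lies flat on it when home. Side walls: inner faces at y = +-42 mm, 8 mm high above the seat. Rear wall: 9 mm high, its face 102 mm behind the slot's end wall, with the catch in a gap in its middle.
- cover: Light-grey rigid plastic cover, about 110 g, lying loose, flat, rib up. Origin on its underside below the rib; x to its rear edge, z up. Plate x -44 to +42, y +-39, 8 mm thick. Front lip: tongue x -58 to -44, 60 mm wide, 4 mm thick, level with the underside. Home: lip tip touching, or up to 2 mm from, the slot's end wall; 3 mm play to each side.
- lip (a point): Middle of the bottom edge of the lip's tip: x -58, y 0, z 0 mm on the cover, cover's axes. The lip goes fully into the slot at tilts (rear up) of 11 to 19 degrees, when the rear also passes over the rear wall and catch; then pivot about the lip's tip.
- grip (a point): Middle of the top of the cover's grip rib: x 0, y 0, z 34 mm on the cover, cover's axes. Rib: 12 mm thick (x), 44 mm long (y), 26 mm high above the plate; pinch it across its 12 mm.
- catch (a joint): Sprung catch, 26 mm wide, at the rear of the bay: 0 = forward; grows (m) as pushed to the rear, at most 0.008. Nose 97 mm behind the slot's end wall, flat underside 9 mm and 60 degree sloping top up to 19 mm above the seat. Pressing the cover's rear down on the slope (5 to 10 N) pushes it back against its spring (2 to 5 N); it snaps forward over the rear edge once this is seated.
- rack: Bystander: white rack with capped tubes, 70 x 200 x 80 mm high, origin under its centre.
- reagent: Bystander: plastic bottle, 56 mm diameter, 120 mm high, origin under its centre.
- microplate: Bystander: white flat plate, 86 x 128 x 14 mm, origin under its centre.
Mind the look-alikes: they are no part of the job. Of the things that look like the cover, the smallest one is meant.

How it is judged:
By the outcome, as a careful person would: the job done as asked, in the order asked, and still so for the second after the job is handed in, with the robot touching nothing.
It also fails if it takes over 45 s, if anything falls off the work surface, if the arm or the gripper's body presses on something with over 40 N, if the wrist force passes 120 N, or if a joint passes its speed limit or range.

## Working session

There is one attempt and no reset: what is moved stays moved. The work goes in short steps, Python scripts to look and compute and a tool call to move; the robot and the scene stay as the last step left them, time stands still between calls to the robot, and variables do not carry over. Pictures are saved under pics/ and viewed, and the job is handed in when it is done.

Besides the shell and the picture viewer there is one more tool, called after "Emit:" by a JSON object that holds its "method" and its "body". send_rows: Moves the arm, as the interface text tells. Its arguments: {"type":"object","properties":{"motion":{"type":"array","items":{"type":"number"}},"grip_force":{"type":"number"}},"required":["motion"]}

```bash
mkdir -p pics
cat > h.py <<'E'
import numpy as np, cv2
from scipy.spatial.transform import Rotation as R
from plant import ctrl, cams, workorder, spotter
def save(n,img,s=1.5):
    cv2.imwrite('pics/'+n,cv2.resize(img[:,:,::-1],None,fx=s,fy=s,interpolation=cv2.INTER_CUBIC))
def T(name):
    p=cams.camera_params(name); M=np.eye(4)
    if 'mount' in p:
        s=ctrl.get_state(); W=np.eye(4); W[:3,:3]=R.from_quat(s['tcp_rot']).as_matrix(); W[:3,3]=s['eef_pos']
        return p,W@np.array(p['mount'])
    a=np.array(p['attitude'])
    M[:3,:3]=a if a.shape==(3,3) else R.from_quat(a).as_matrix(); M[:3,3]=p['xyz']; return p,M
def cloud(p,M,d):
    v,u=np.mgrid[0:d.shape[0],0:d.shape[1]]
    P=np.stack([(u-p['cx'])/p['fx']*d,(v-p['cy'])/p['fy']*d,d],-1)
    return P@M[:3,:3].T+M[:3,3]
def look(name):
    p,M=T(name); im,d=cams.read_camera(name); return im,d,cloud(p,M,d),p,M
def pix(p,M,X):
    q=(np.atleast_2d(X)-M[:3,3])@M[:3,:3]; return np.c_[q[:,0]/q[:,2]*p['fx']+p['cx'],q[:,1]/q[:,2]*p['fy']+p['cy']]
E
python3 - <<'E'
from h import *
for n in ['scene','side','wrist']:
    im,d,C,p,M=look(n); save(n+'1.png',im); np.savez(n+'1.npz',im=im,d=d,C=C,M=M); print(n,p)
    for t in ['cover','unit']:
        for r in spotter.trace(t,n): 
            m=r['mask']; q=C[m&(d>0)]; print(n,t,r['conf'],r['bbox'],np.median(q,0).round(3) if len(q) else '')
print(ctrl.get_state())
E
```

```text
scene {'fx': 455.05169985613935, 'fy': 455.05169985613935, 'cx': 256.04522657235185, 'cy': 184.12620430986598, 'xyz': array([ 1.29669338, -0.75561645,  1.11459893]), 'attitude': array([ 0.85665959,  0.33644827, -0.15043189, -0.36098082])}
scene cover 0.9 [282.5, 125.0, 36.8, 27.0] [0.454 0.369 0.008]
scene cover 0.78 [269.2, 158.4, 30.9, 26.0] [0.537 0.182 0.006]
scene unit 0.66 [161.9, 185.6, 82.6, 77.9] [ 0.532 -0.209  0.069]
side {'fx': 390.4914006972119, 'fy': 390.4914006972119, 'cx': 261.69094929534754, 'cy': 197.5582392926351, 'xyz': array([0.08203382, 0.9314148 , 0.84850197]), 'attitude': array([-0.21054683,  0.86344893, -0.44529075,  0.10882151])}
side cover 0.82 [206.9, 295.9, 52.6, 38.6] [0.436 0.39  0.012]
side cover 0.74 [279.0, 252.7, 49.5, 40.1] [0.337 0.168 0.012]
side unit 0.77 [263.1, 164.0, 83.7, 59.0] [ 0.472 -0.138  0.07 ]
side unit 0.34 [166.7, 267.9, 23.7, 43.5] [0.585 0.424 0.071]
wrist {'fx': 283.81134460294834, 'fy': 283.81134460294834, 'cx': 256.8036645489747, 'cy': 194.02846428645282, 'mount': array([[ 9.99999945e-01, -2.33087527e-04,  2.36145016e-04,
     
[... 259 characters left out ...]
1.00000000e+00]])}
{'time': 0.45, 'qpos': array([-1.26400740e+00,  2.86340583e-01,  1.57680688e+00,  3.97470149e-05,
        1.27857709e+00, -1.50016033e-01]), 'dq': array([ 0.00016092, -0.00171666, -0.00167318,  0.00049752, -0.00132856,
        0.00091206]), 'joint_efforts': array([-7.24768925e-04, -4.05363607e+01, -2.92449367e+01, -1.41143091e-04,
        1.56374772e-03,  6.23909926e-06]), 'eef_pos': array([ 0.2977402 , -0.60572604,  0.23123982]), 'tcp_rot': array([ 8.48844106e-01, -5.28643244e-01, -3.77813863e-05, -5.73085891e-05]), 'contact_force': array([-0.03560708, -0.73722727,  0.27201272]), 'wrist_torque': array([-0.01553518,  0.02039312,  0.02971752]), 'opening': 0.997911433019762}
```

View pics/scene1.png

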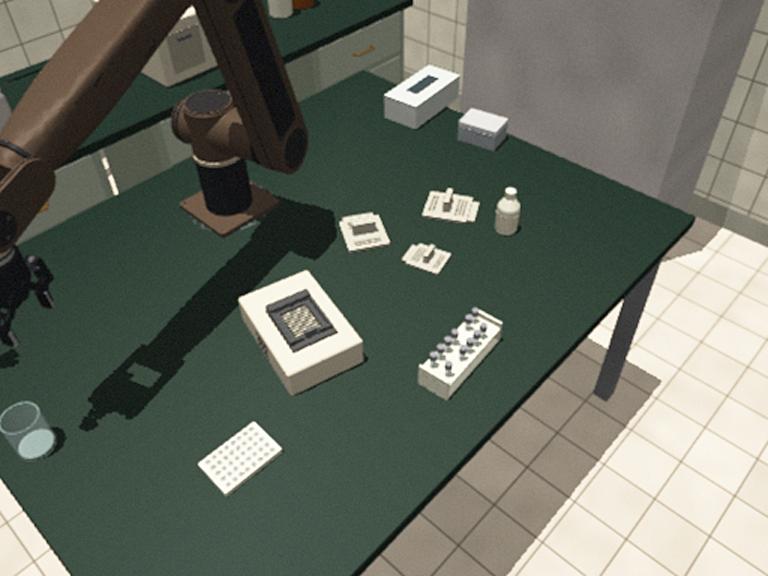

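View pics/side1.png

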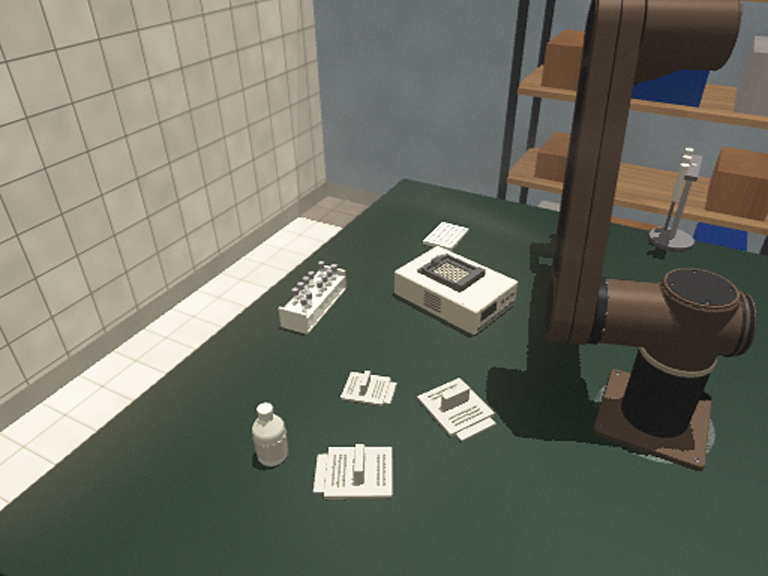

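The scene picture shows three covers that look alike: A at scene px (300,137), B at (243,154) and C at (285,172). The unit is at (200,222), with its display facing the robot, and the bystanders stand apart from it. Next I'll measure the three covers to find the smallest.

Run:
```python
from h import *
for n in ['scene','side']:
    Z=np.load(n+'1.npz'); im,d,C=Z['im'],Z['d'],Z['C']
    S=im.astype(int)
    m=((S.min(2)>95)&(d>0)&(C[...,0]>0.2)&(C[...,0]<1.0)&(abs(C[...,1])<.6)&(C[...,2]>-.01)&(C[...,2]<.2)).astype(np.uint8)
    k,l,st,ce=cv2.connectedComponentsWithStats(m)
    for i in range(1,k):
        if st[i,4]<60: continue
        q=C[l==i]; r=cv2.minAreaRect(q[:,:2].astype(np.float32)*1000)
        zs=np.percentile(q[:,2],[5,50,98]).round(3)
        print(n,ce[i].round(0),st[i,4],'rect',np.round(r[0]),np.round(r[1]),round(r[2],1),'z',zs)
im=np.load('side1.npz')['im']; save('cropside.png',im[235:345,195:340],5)
```

```text
scene [300. 137.] 591 rect [436. 395.] [140. 154.] 28.0 z [-0.002  0.008  0.043]
scene [338. 141.] 390 rect [559. 470.] [ 59. 218.] 31.0 z [0.    0.061 0.119]
scene [242. 154.] 565 rect [339. 161.] [109. 154.] 57.4 z [-0.002  0.009  0.045]
scene [284. 171.] 420 rect [519. 197.] [108. 108.] 15.5 z [-0.002  0.006  0.033]
scene [200. 220.] 3430 rect [ 464. -166.] [199. 332.] 74.5 z [0.019 0.068 0.086]
scene [306. 236.] 1642 rect [765.  21.] [105. 257.] 4.7 z [0.    0.041 0.081]
scene [159. 305.] 1389 rect [ 626. -456.] [134. 102.] 87.7 z [0.002 0.013 0.017]
side [302. 187.] 2681 rect [ 513. -309.] [472. 328.] 88.2 z [0.012 0.069 0.09 ]
side [208. 199.] 1143 rect [806. -40.] [128. 303.] 11.8 z [0.003 0.043 0.082]
side [246. 258.] 593 rect [523. 185.] [102.  91.] 15.6 z [0.003 0.009 0.036]
side [305. 273.] 1090 rect [342. 153.] [116. 143.] 58.7 z [0.005 0.012 0.047]
side [180. 290.] 709 rect [633. 372.] [ 56. 168.] 42.8 z [0.01  0.072 0.121]
side [236. 314.] 1636 rect [449. 377.] [136. 116.] 27.5 z [0.005 0.012 0.047]
```

View pics/cropside.png

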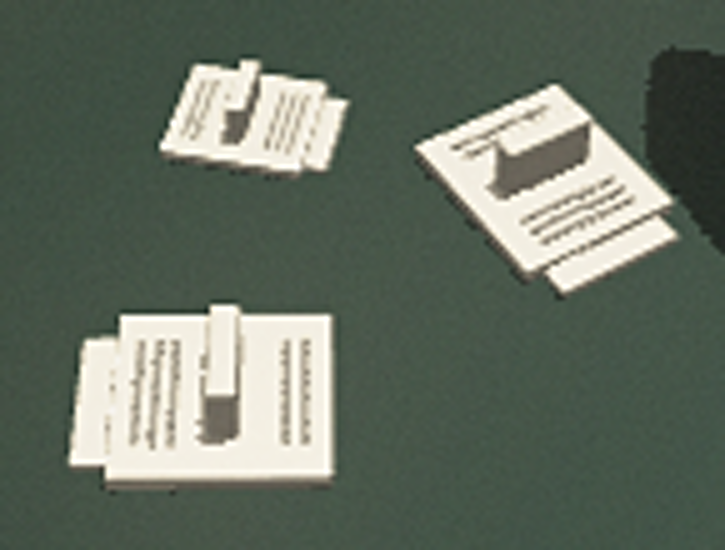

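C (side px 246,258) measures about 100 x 78 mm with its rib at 34 mm, so it's the smallest. A and B are about 130 mm long. I'll fly over the unit first and look at it with the wrist camera.

Emit:
{"method": "send_rows", "body": {"motion": [-2.8,-3.6,0,0,8.5,-2.8,-3.6,0,0,8.5,-2.8,-3.6,0,0,8.5,-2.8,-3.6,0,0,8.5,-2.8,-3.6,0,0,8.5,-2.8,-3.6,0,0,8.5,-2.8,-3.6,0,0,8.5,-2.8,-3.6,0,0,8.5,-2.8,-3.6,0,0,8.5,-2.8,-3.6,0,0,8.5,0,0,0,0,8.5], "grip_force": 20}}

```text
time: 1.55
eef_pos: [0.5041, -0.1829, 0.232]
tcp_rot: [0.847, -0.531, 0.003, 0.0]
contact_force: [-0.4, -0.9, 0.6]
opening: 0.998
```

Run:
```python
from h import *
im,d,C,p,M=look('wrist'); save('w2.png',im); np.savez('w2.npz',im=im,d=d,C=C,M=M)
s=ctrl.get_state(); print(s['time'],s['eef_pos'],s['tcp_rot'],s['contact_force'])
```

```text
1.6 [ 0.50344393 -0.18488379  0.23205661] [ 0.84697505 -0.53162084  0.00342586  0.00089819] [-0.26901938 -0.39269358  0.21656083]
```

View pics/w2.png

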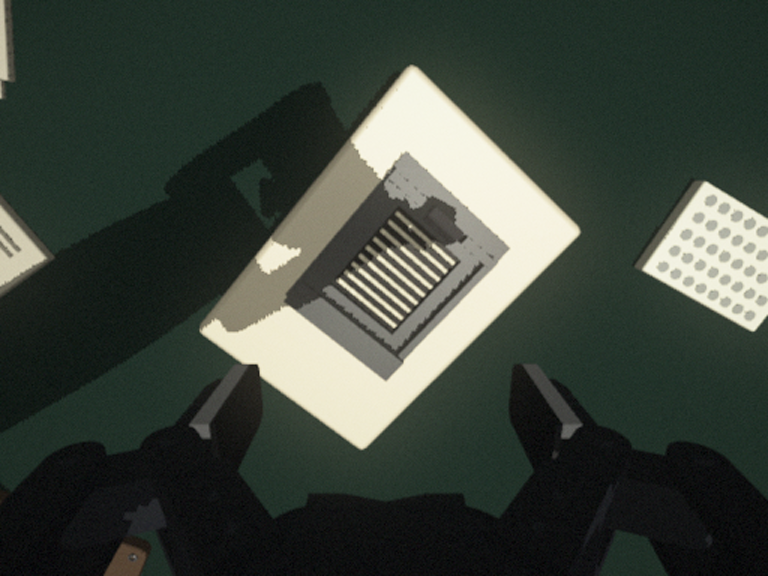

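Run:
```python
from h import *
Z=np.load('w2.npz'); C,d,im=Z['C'],Z['d'],Z['im']
m=(d>0)&(C[...,2]>.055)&(C[...,2]<.1)&(np.hypot(C[...,0]-.52,C[...,1]+.18)<.25)
m[250:]&=False if False else True
v,u=np.mgrid[0:384,0:512]
# largest component
k,l,st,ce=cv2.connectedComponentsWithStats(m.astype(np.uint8)); 
for i in range(1,k):
  if st[i,4]>300: print(st[i],np.percentile(C[l==i][:,2],[1,10,50,90,99]).round(4))
i=1+np.argmax(st[1:,4]); q=C[l==i]
r=cv2.minAreaRect((q[:,:2]*1000).astype(np.float32)); print(r)
top=q[(q[:,2]>.063)&(q[:,2]<.073)]
A=np.c_[top[:,:2],np.ones(len(top))]; print('plane',np.linalg.lstsq(A,top[:,2],rcond=None)[0], np.median(top[:,2]))
```

```text
[  132    44   255   256 32374] [0.0667 0.0691 0.0704 0.0831 0.0894]
((493.6586608886719, -186.3623504638672), (169.45062255859375, 249.19859313964844), 74.49774169921875)
plane [-0.00142126 -0.00217683  0.07027248] 0.07001116197820939
```

```bash
cat >> h.py <<'E'
UC=np.array([.4937,-.1864]); UA=np.deg2rad(-15.5)
def tounit(P):
    c,s=np.cos(UA),np.sin(UA); q=P[...,:2]-UC
    return np.stack([q[...,0]*c+q[...,1]*s,-q[...,0]*s+q[...,1]*c,P[...,2]],-1)
def toworld(P):
    P=np.asarray(P,float); c,s=np.cos(UA),np.sin(UA)
    return np.stack([P[...,0]*c-P[...,1]*s+UC[0],P[...,0]*s+P[...,1]*c+UC[1],P[...,2]],-1)
E
python3 - <<'E'
from h import *
Z=np.load('w2.npz'); U=tounit(Z['C'])*1000; d=Z['d']; im=Z['im']
def prof(y0,y1):
    print('y',y0,y1)
    m=(d>0)&(U[...,1]>y0)&(U[...,1]<y1)&(abs(U[...,0])<90)&(U[...,2]>50)
    for x in range(-80,82,2):
        k=m&(abs(U[...,0]-x)<1)
        if k.any(): print(f"{x}:{np.median(U[k][:,2]):.0f}/{np.median(im[k].mean(1)):.0f}",end=' ')
    print()
prof(-8,8); prof(15,25); prof(-25,-15);prof(45,48)
m=(d>0)&(abs(U[...,0])<15)
for y in range(-60,62,2):
    k=m&(abs(U[...,1]-y)<1); print(f"{y}:{np.median(U[k][:,2]):.0f}",end=' ')
# rectified top view at z=.08 scaled 4px/mm
p,M=cams.camera_params('wrist'),Z['M']
xs,ys=np.meshgrid(np.arange(-90,90,.25),np.arange(70,-70,-.25))
W=toworld(np.stack([xs/1e3,ys/1e3,0*xs+.078],-1)).reshape(-1,3)
q=pix(p,M,W).astype(np.float32).reshape(*xs.shape,2)
o=cv2.remap(im,q[...,0],q[...,1],cv2.INTER_LINEAR); save('rect.png',o,1)
E
```

```text
y -8 8
-80:70/229 -78:70/229 -76:70/230 -74:70/230 -72:70/229 -70:70/230 -68:70/230 -66:70/230 -64:70/230 -62:70/230 -60:70/221 -54:88/214 -52:88/134 -50:88/119 -48:88/120 -46:88/120 -44:88/122 -42:88/122 -40:88/123 -38:88/123 -36:88/122 -34:86/90 -32:76/113 -30:76/126 -28:76/128 -26:75/110 -24:71/64 -22:72/86 -20:74/194 -18:73/197 -16:71/71 -14:71/72 -12:75/191 -10:73/199 -8:71/73 -6:71/75 -4:74/198 -2:73/198 0:71/75 2:71/78 4:74/185 6:73/194 8:71/79 10:71/80 12:74/204 14:73/199 16:71/80 18:71/82 20:307/18 22:315/15 24:314/15 26:313/15 28:312/15 30:74/138 32:324/14 34:324/14 36:323/14 38:321/14 40:317/15 42:313/15 44:310/16 46:73/114 48:71/45 50:76/55 52:76/65 54:89/63 56:92/61 58:95/66 60:95/77 62:95/80 64:95/80 66:76/78 68:76/71 70:76/73 72:76/74 74:76/150 76:76/159 78:76/158 80:70/190 
y 15 25
-80:70/228 -78:70/229 -76:70/229 -74:70/229 -72:70/229 -70:70/230 -68:70/230 -66:70/230 -64:70/230 -62:70/230 -60:70/216 -54:88/212 -52:88/131 -50:88/118 -48:88/118 -46:88/119 -44:88/119 -42:88/120 -40:88/120 -38:88/120 -36:87/121 -34:85/88 -32:76/115 -30:76/125 -28:76/126 -26:75/102 -24:71
[... 1524 characters left out ...]
9 -44:88/59 -42:295/18 -40:301/12 -38:303/14 -36:299/19 -34:298/22 -32:298/35 -30:297/38 -28:297/38 -26:297/23 -24:296/22 -22:84/55 -20:81/56 -18:85/57 -16:282/67 -14:275/71 -12:283/21 -10:297/16 -8:309/18 -6:310/16 -4:310/15 -2:84/54 0:81/58 2:84/57 4:83/55 6:80/54 8:84/55 10:82/56 12:80/56 14:84/56 16:80/56 18:81/58 20:84/57 22:84/59 24:80/57 26:84/59 28:82/60 30:83/59 32:84/59 34:83/62 36:82/62 38:83/62 40:83/62 42:83/63 44:83/64 46:83/63 48:82/66 50:83/66 52:84/69 54:84/70 56:84/115 58:84/108 60:85/138 62:83/147 64:84/120 66:83/130 68:75/150 70:76/154 72:77/153 74:76/154 76:76/155 78:76/155 80:71/190 
  return _methods._mean(a, axis=axis, dtype=dtype,
  ret = ret.dtype.type(ret / rcount)
```

View pics/rect.png

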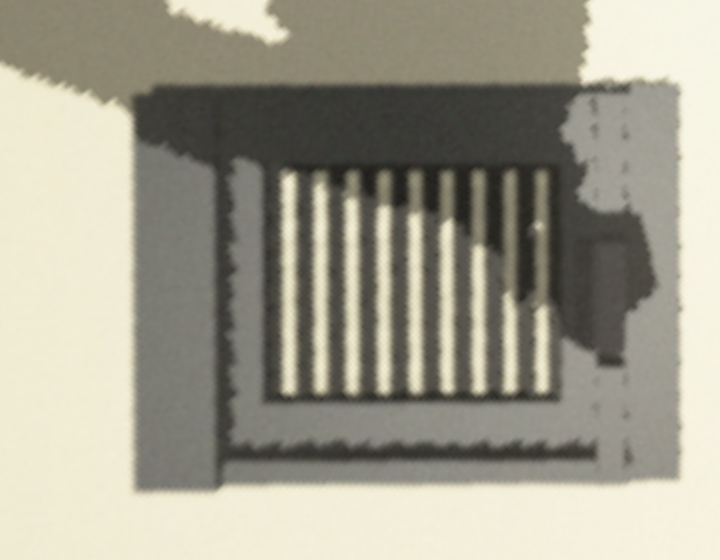

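The rear wall face is at unit x of about 59.5 and the rear edge of the bar at about -33.5. That puts the end wall at about -43 mm, so the frame is shifted by about +7. Next I'll look at the cover.

Emit:
{"method": "send_rows", "body": {"motion": [-4.1,-2.2,0,0,8.5,-4.1,-2.2,0,0,8.5,-4.1,-2.2,0,0,8.5,-4.1,-2.2,0,0,8.5,-4.1,-2.2,0,0,8.5,-4.1,-2.2,0,0,8.5,-4.1,-2.2,0,0,8.5,-4.1,-2.2,0,0,8.5,0,0,0,0,8.5]}}

```text
time: 2.5
eef_pos: [0.525, 0.1859, 0.231]
tcp_rot: [0.842, -0.54, 0.008, 0.002]
contact_force: [0.9, -0.9, 0.1]
opening: 0.996
```

Run:
```python
from h import *
im,d,C,p,M=look('wrist'); save('w3.png',im); np.savez('w3.npz',im=im,d=d,C=C,M=M)
s=ctrl.get_state(); print(s['time'],s['eef_pos'],s['tcp_rot'],s['contact_force'])
for r in spotter.trace('cover','wrist'):
    m=r['mask']; print(r['conf'],r['bbox'],np.median(C[m],0).round(3))
S=im.astype(int)
for nm,lo,hi in (('plate',.003,.013),('rib',.025,.045),('all',.003,.045)):
    m=(S.min(2)>100 if nm!='rib' else True)&(d>0)&(C[...,2]>lo)&(C[...,2]<hi)&(np.hypot(C[...,0]-.523,C[...,1]-.187)<.085)
    q=C[m]; r=cv2.minAreaRect((q[:,:2]*1000).astype(np.float32)); print(nm,m.sum(),r,np.percentile(q[:,2],[5,50,95]).round(4))
s=ctrl.get_state();W=R.from_quat(s['tcp_rot']).as_matrix();print(np.rad2deg(np.arctan2(W[1,0],W[0,0])))
```

```text
2.55 [0.52512485 0.18379936 0.23089895] [ 0.84146422 -0.54024179  0.00834082  0.00268518] [ 0.40701838 -0.14642016 -0.39555043]
0.67 [169.4, 240.1, 103.8, 86.6] [0.356 0.159 0.011]
0.62 [39.8, 103.5, 102.1, 110.0] [0.45  0.377 0.011]
0.57 [221.0, 127.8, 68.2, 79.5] [0.529 0.189 0.008]
plate 3604 ((521.8777465820312, 187.11508178710938), (100.31690979003906, 77.63249206542969), 15.195405006408691) [0.0042 0.0079 0.0093]
rib 380 ((529.9600219726562, 189.5265350341797), (12.506658554077148, 43.75272750854492), 14.650960922241211) [0.0287 0.0337 0.0351]
all 3980 ((521.8777465820312, 187.11508178710938), (100.31690979003906, 77.63249206542969), 15.195405006408691) [0.0042 0.008  0.0337]
-65.50815707542648
```

View pics/w3.png

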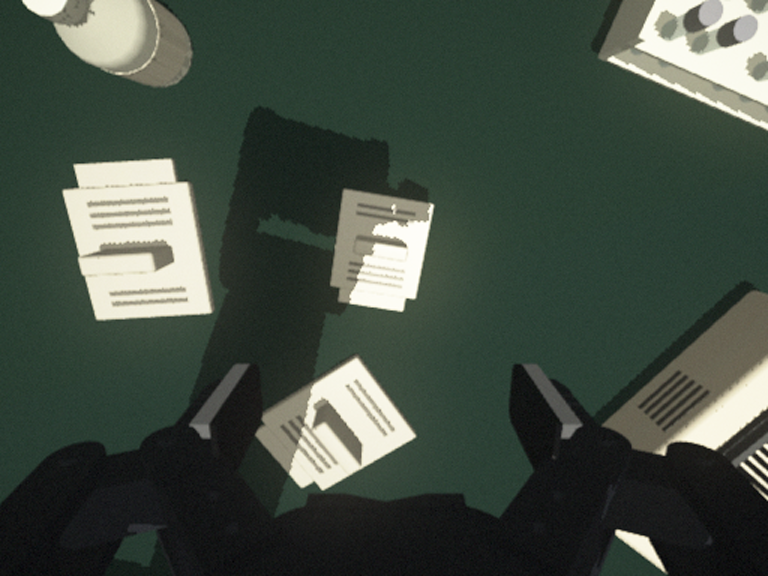

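The wrist picture shows the chosen cover at px (255,165). It measures 100.3 x 77.6 mm, with the rib at (530.0,189.5) mm, its top at 34 mm and the cover's x axis at +15°. The tool can't tilt. I'll therefore pinch the rib by its 44 mm ends so the cover can pivot about the jaw axis, then set the tilt by pressing its rear edge on the unit's sturdy side edge.

Emit:
{"method": "send_rows", "body": {"motion": [-0.2,-0.3,0,0.083,8.5,-0.2,-0.3,0,0.083,8.5,0,0,4,0,8.5,0,0,4,0,8.5,0,0,4,0,8.5,0,0,4,0,8.5,0,0,0,0,8.5,0,0,0,0,8.5]}}

```text
time: 3.4
eef_pos: [0.5389, 0.1669, 0.071]
tcp_rot: [0.784, -0.621, 0.013, 0.001]
contact_force: [1.3, -0.5, 0.1]
opening: 0.996
```

```bash
cat >> h.py <<'E'
def tool():
    s=ctrl.get_state(); W=R.from_quat(s['tcp_rot']).as_matrix()
    print('t',round(s['time'],2),'pos',(s['eef_pos']*1000).round(1),'yaw',np.rad2deg(np.arctan2(W[1,0],W[0,0])).round(2),'zax',W[:,2].round(4),'F',s['contact_force'].round(1),'open mm',round(s['opening']*85.4,1)); return s,W
def go(target,yaw=None):
    s,W=tool(); print('delta tool cm',(W.T@(np.array(target)-s['eef_pos'])*100).round(2), 'spin',None if yaw is None else -np.deg2rad(yaw-np.rad2deg(np.arctan2(W[1,0],W[0,0]))).round(3))
E
python3 - <<'E'
from h import *
go([.530,.1895,.011],-75)
E
```

```text
t 3.4 pos [538.9 166.9  71. ] yaw -76.76 zax [ 0.0198 -0.0185 -0.9996] F [ 1.3 -0.5  0.1] open mm 85.1
delta tool cm [-2.53  0.44  5.94] spin -0.031
```

Emit:
{"method": "send_rows", "body": {"motion": [-1.2,0.2,0,-0.015,8.5,-1.2,0.2,0,-0.015,8.5,0,0,1,0,8.5,0,0,1,0,8.5,0,0,1,0,8.5,0,0,0,0,8.5]}}

```text
time: 4.0
eef_pos: [0.5348, 0.1908, 0.047]
tcp_rot: [0.794, -0.608, 0.019, -0.004]
contact_force: [-0.3, -0.5, -0.9]
opening: 0.998
```

Run:
```python
from h import *
go([.530,.1895,.011],-75)
```

```text
t 4.0 pos [534.8 190.8  47. ] yaw -74.93 zax [ 0.0343 -0.0162 -0.9993] F [-0.3 -0.5 -0.9] open mm 85.2
delta tool cm [-0.08  0.6   3.58] spin 0.001
```

Emit:
{"method": "send_rows", "body": {"motion": [0,0.3,0.9,0,8.5,0,0.3,0.9,0,8.5,0,0.1,0.9,0,8.5,0,0,0.5,0,8.5,0,0,0,0,8.5]}}

```text
time: 4.5
eef_pos: [0.5278, 0.1878, 0.0106]
tcp_rot: [0.794, -0.608, 0.018, -0.003]
contact_force: [-0.6, 0.3, 0.4]
opening: 0.996
```

Run:
```python
from h import *
go([.530,.1895,.011],-75)
im,d,C,p,M=look('wrist'); save('w4.png',im)
go([.530,.1895,.011],-75)
```

```text
t 4.5 pos [527.8 187.8  10.6] yaw -74.95 zax [ 0.0317 -0.0168 -0.9994] F [-0.6  0.3  0.4] open mm 85.1
delta tool cm [-0.1  -0.26 -0.03] spin 0.001
t 4.55 pos [527.9 187.8  10.9] yaw -74.95 zax [ 0.032  -0.0167 -0.9993] F [-0.3  0.2 -1.3] open mm 85.1
delta tool cm [-0.11 -0.24 -0.  ] spin 0.001
```

View pics/w4.png

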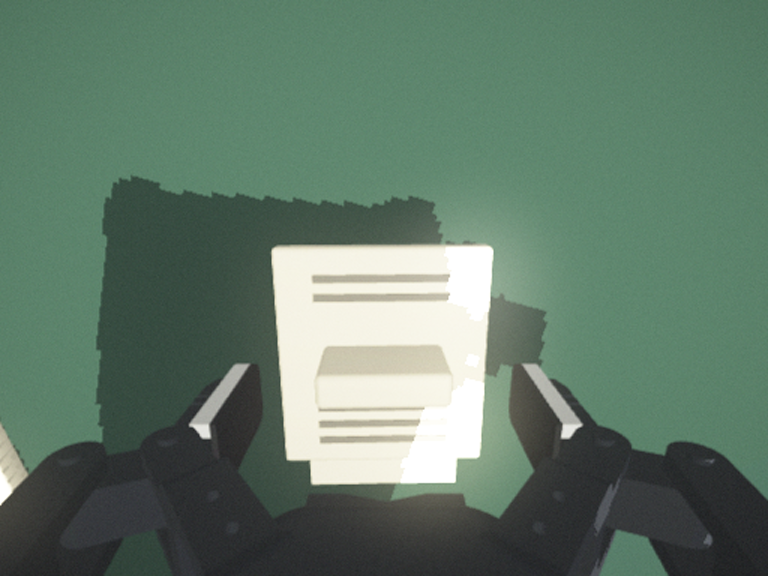

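Emit:
{"method": "send_rows", "body": {"motion": [-0.1,-0.2,0,0,7,-0.05,-0.05,0,0,5.5,0,0,0,0,4.4,0,0,0,0,3.8,0,0,0,0,3.8,0,0,0,0,3.8,0,0,0,0,3.8], "grip_force": 25}}

```text
time: 5.25
eef_pos: [0.5314, 0.1904, 0.0123]
tcp_rot: [0.794, -0.608, 0.019, -0.004]
contact_force: [-0.6, -0.2, -0.4]
opening: 0.51
```

Run:
```python
from h import *
go([.530,.1895,.011],-75)
im,d,C,p,M=look('wrist'); save('w5.png',im)
```

```text
t 5.25 pos [531.4 190.4  12.3] yaw -74.95 zax [ 0.035  -0.0163 -0.9993] F [-0.6 -0.2 -0.4] open mm 43.5
delta tool cm [0.04 0.16 0.12] spin 0.001
```

View pics/w5.png

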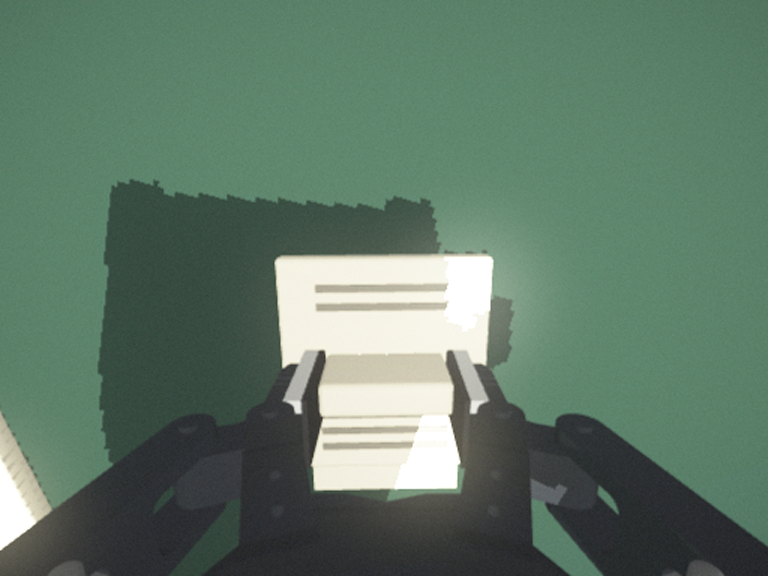

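Emit:
{"method": "send_rows", "body": {"motion": [0,0,-2,0,3.8,0,0,-4,0,3.8,0,0,-4,0,3.8,0,0,-4,0,3.8,0,0,-2,0,3.8,0,0,0,0,3.8]}}

```text
time: 5.9
eef_pos: [0.5235, 0.1925, 0.175]
tcp_rot: [0.794, -0.608, 0.016, -0.002]
contact_force: [0.5, -0.3, -1.4]
opening: 0.512
```

```bash
cat >> h.py <<'E'
def plan(target,yaw,n):
    s,W=tool(); y0=np.rad2deg(np.arctan2(W[1,0],W[0,0])); st=(np.array(target)-s['eef_pos'])/n
    dy=(yaw-y0)/n
    for k in range(n):
        Rk=R.from_euler('z',dy*k,degrees=True).as_matrix()@W
        print((Rk.T@st*100).round(1).tolist(), round(-np.deg2rad(dy),3))
E
python3 - <<'E'
from h import *
plan([.461,-.303,.165],-15.5,12)
E
```

```text
t 5.9 pos [523.5 192.5 175. ] yaw -74.96 zax [ 0.0279 -0.0173 -0.9995] F [ 0.5 -0.3 -1.4] open mm 43.7
[3.8, 1.6, 0.1] -0.086
[3.7, 1.9, 0.1] -0.086
[3.5, 2.2, 0.1] -0.086
[3.3, 2.5, 0.1] -0.086
[3.1, 2.8, 0.1] -0.086
[2.8, 3.0, 0.1] -0.086
[2.6, 3.3, 0.1] -0.086
[2.3, 3.5, 0.1] -0.086
[2.0, 3.7, 0.0] -0.086
[1.6, 3.8, 0.0] -0.086
[1.3, 4.0, 0.0] -0.086
[1.0, 4.1, 0.0] -0.086
```

Emit:
{"method": "send_rows", "body": {"motion": [3.8,1.6,0.1,-0.086,3.8,3.7,1.9,0.1,-0.086,3.8,3.5,2.2,0.1,-0.086,3.8,3.3,2.5,0.1,-0.086,3.8,3.1,2.8,0.1,-0.086,3.8,2.8,3.0,0.1,-0.086,3.8,2.6,3.3,0.1,-0.086,3.8,2.3,3.5,0.1,-0.086,3.8,2.0,3.7,0,-0.086,3.8,1.6,3.8,0,-0.086,3.8,1.3,4.0,0,-0.086,3.8,0,0,0,0,3.8]}}

```text
time: 7.1
eef_pos: [0.4628, -0.2751, 0.152]
tcp_rot: [0.987, -0.158, 0.004, 0.003]
contact_force: [0.3, 0.4, -0.7]
opening: 0.511
```

Run:
```python
from h import *
print(toworld([0,-.122,.1]))
go([.461,-.303,.120],-15.5)
im,d,C,p,M=look('wrist'); save('w6.png',im); np.savez('w6.npz',im=im,d=d,C=C,M=M)
im,d,C,p,M=look('scene'); save('s6.png',im[150:320,130:330],3.5)
```

```text
[ 0.46109692 -0.30396292  0.1       ]
t 7.1 pos [ 462.8 -275.1  152. ] yaw -18.19 zax [ 0.008  -0.0066 -0.9999] F [ 0.3  0.4 -0.7] open mm 43.6
delta tool cm [0.67 2.69 3.22] spin -0.047
```

View pics/w6.png

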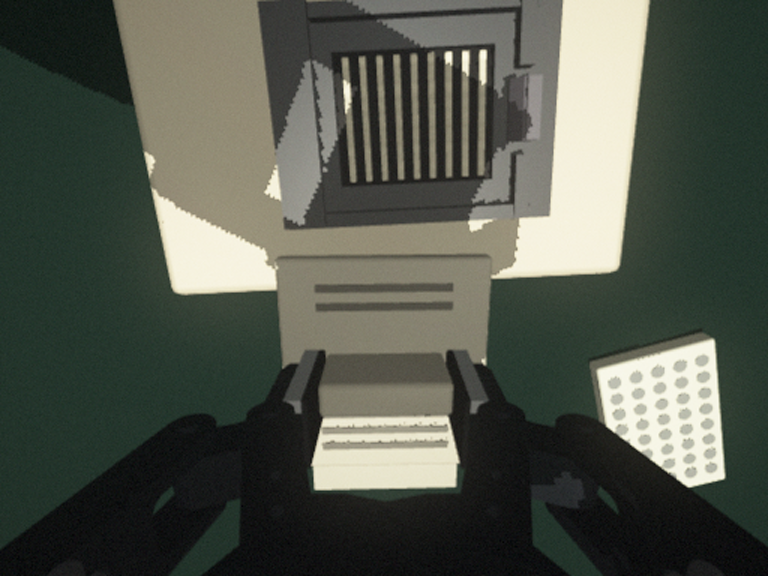

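View pics/s6.png

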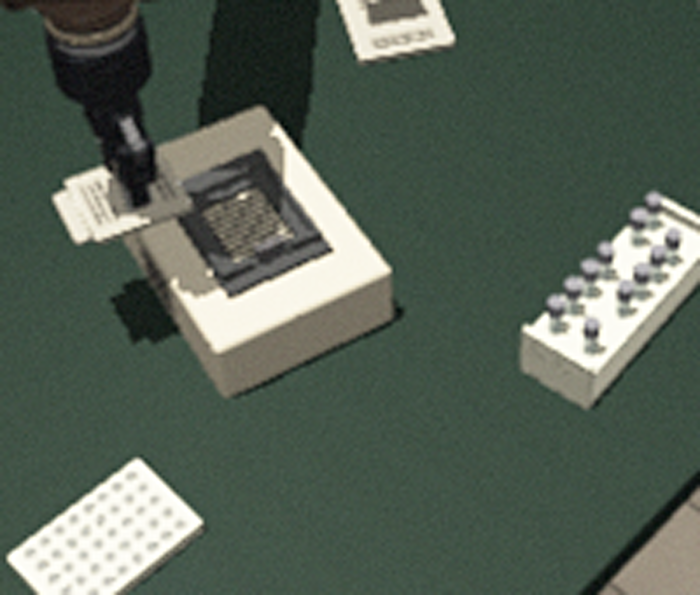

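Emit:
{"method": "send_rows", "body": {"motion": [0.3,1.4,0.5,-0.024,3.8,0.3,1.3,1,-0.02,3.8,0,0,1.5,0,3.8,0,0,1.5,0,3.8,0,0,0.8,0,3.8,0,0,0,0,3.8]}}

```text
time: 7.8
eef_pos: [0.4594, -0.2887, 0.0897]
tcp_rot: [0.991, -0.134, -0.001, -0.003]
contact_force: [-0.2, 0.4, -0.9]
opening: 0.505
```

```bash
cat >> h.py <<'E'
def covertilt(im,d,M,p,show=True):
    # plane of rear plate & lip-side plate in tool frame, from wrist cam
    mount=np.array(p['mount']); Ct=cloud(p,mount,d)  # tool coords
    u0=[(190,175),(320,230)]
    m=np.zeros(d.shape,bool); m[178:228,195:318]=True
    q=Ct[m&(d>0)]; 
    q=q[np.abs(q[:,2]-np.median(q[:,2]))<.012]
    A=np.c_[q[:,:2],np.ones(len(q))]
    for _ in range(3):
        c=np.linalg.lstsq(A,q[:,2],rcond=None)[0]; e=abs(A@c-q[:,2]); k=e<max(.001,2*np.median(e)); A,q=A[k],q[k]
    W=M@np.linalg.inv(mount)
    n=W[:3,:3]@np.array([c[0],c[1],-1]); n/=np.linalg.norm(n)
    print('plate plane tool',c.round(4),'n',len(q),'normal world',n.round(4),'tilt in tool about x deg',np.rad2deg(np.arctan(c[1])).round(2))
    return c,n
E
python3 - <<'E'
from h import *
go([.461,-.304,.082],-15.5)
Z=np.load('w6.npz'); covertilt(Z['im'],Z['d'],Z['M'],cams.camera_params('wrist'))
im,d,C,p,M=look('wrist'); save('w7.png',im); covertilt(im,d,M,p)
E
```

```text
t 7.8 pos [ 459.4 -288.7   89.7] yaw -15.35 zax [-3.0e-04  6.5e-03 -1.0e+00] F [-0.2  0.4 -0.9] open mm 43.2
delta tool cm [0.56 1.44 0.76] spin 0.003
plate plane tool [ 0.0225 -0.0243  0.0043] n 5466 normal world [0.021  0.0227 0.9995] tilt in tool about x deg -1.39
plate plane tool [ 0.0228 -0.0254  0.0042] n 5489 normal world [0.029  0.012  0.9995] tilt in tool about x deg -1.46
```

View pics/w7.png

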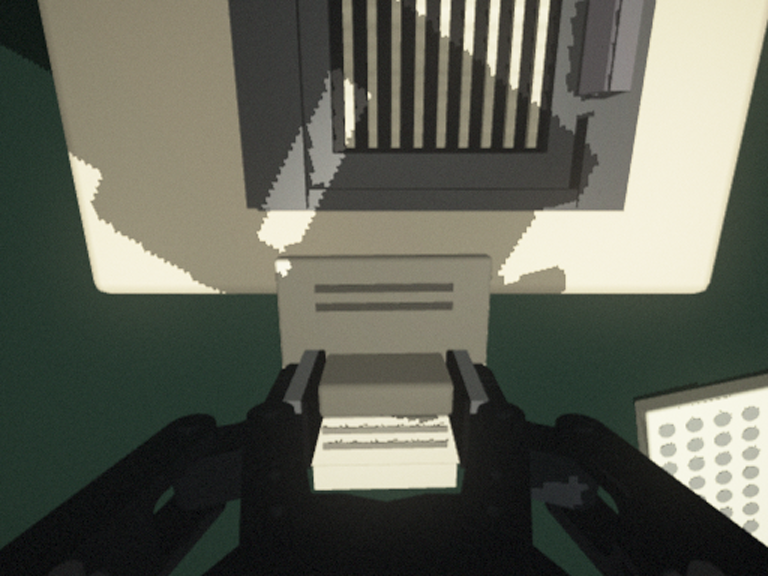

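Emit:
{"method": "send_rows", "body": {"motion": [0.3,0.7,0,0,3.8,0.2,0.6,0,0,3.8,0,0,0,0,3.8,0,0,0.3,0,3.8,0,0,0.3,0,3.8]}}

```text
time: 8.35
eef_pos: [0.4632, -0.3048, 0.087]
tcp_rot: [0.991, -0.133, 0.002, -0.001]
contact_force: [-0.2, 0.2, -0.8]
opening: 0.507
```

Run:
```python
from h import *
go([.461,-.304,.073],-15.5)
```

```text
t 8.35 pos [ 463.2 -304.8   87. ] yaw -15.32 zax [ 0.0047  0.0019 -1.    ] F [-0.2  0.2 -0.8] open mm 43.3
delta tool cm [-0.24 -0.02  1.4 ] spin 0.003
```

Emit:
{"method": "send_rows", "body": {"motion": [0,0,0.4,0,3.8,0,0,0.4,0,3.8,0,0,0.4,0,3.8], "grip_force": 20}}

```text
time: 8.65
eef_pos: [0.4636, -0.3075, 0.0772]
tcp_rot: [0.991, -0.133, 0.003, 0.001]
contact_force: [-3.6, -2.0, 7.0]
opening: 0.51
```

Emit:
{"method": "send_rows", "body": {"motion": [0,0,0.4,0,3.8,0,0,0.3,0,3.8]}}

```text
time: 8.85
eef_pos: [0.4635, -0.3096, 0.0725]
tcp_rot: [0.991, -0.132, 0.002, 0.003]
contact_force: [-3.5, -1.2, 4.9]
opening: 0.507
```

Run:
```python
from h import *
go([.461,-.304,.073],-15.5)
im,d,C,p,M=look('wrist'); save('w8.png',im); covertilt(im,d,M,p)
```

```text
t 8.85 pos [ 463.5 -309.6   72.5] yaw -15.14 zax [ 0.0038 -0.0069 -1.    ] F [-3.5 -1.2  4.9] open mm 43.3
delta tool cm [-0.39 -0.48 -0.06] spin 0.006
plate plane tool [0.0054 0.233  0.0036] n 5684 normal world [-0.058  -0.2137  0.9752] tilt in tool about x deg 13.12
```

View pics/w8.png

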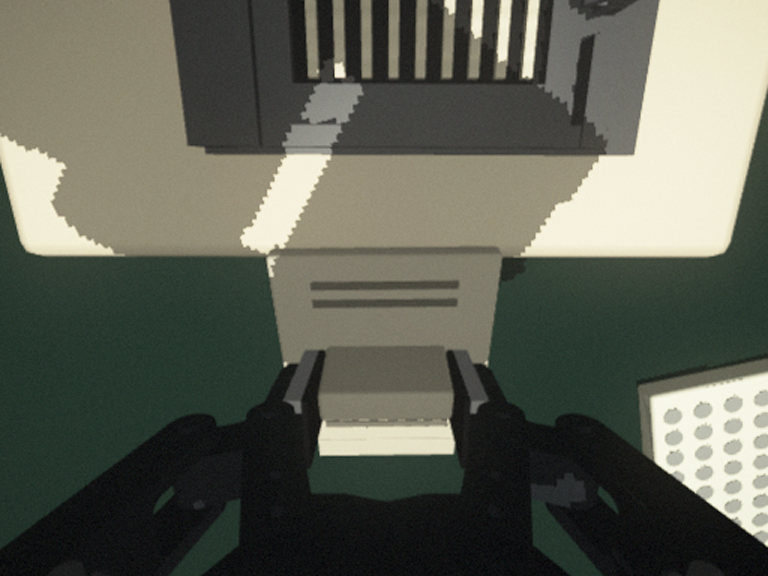

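That worked: the cover now sits 13° rear-up in the grip, at 5–7 N. One small further press, then I'll lift it.

Emit:
{"method": "send_rows", "body": {"motion": [0,0,0.3,0,3.8,0,0,-1,0,3.8,0,0,-3,0,3.8,0,0,-4,0,3.8,0,0,-2,0,3.8,0,0,0,0,3.8]}}

```text
time: 9.5
eef_pos: [0.4623, -0.3078, 0.1722]
tcp_rot: [0.991, -0.132, 0.001, 0.001]
contact_force: [-0.2, -0.1, -1.0]
opening: 0.51
```

Run:
```python
from h import *
tool()
im,d,C,p,M=look('wrist'); save('w9.png',im); c,n=covertilt(im,d,M,p); np.savez('w9.npz',im=im,d=d)
```

```text
t 9.5 pos [ 462.3 -307.8  172.2] yaw -15.15 zax [ 0.0011 -0.0031 -1.    ] F [-0.2 -0.1 -1. ] open mm 43.5
plate plane tool [0.0038 0.275  0.0036] n 5681 normal world [-0.0669 -0.2539  0.9649] tilt in tool about x deg 15.38
```

View pics/w9.png

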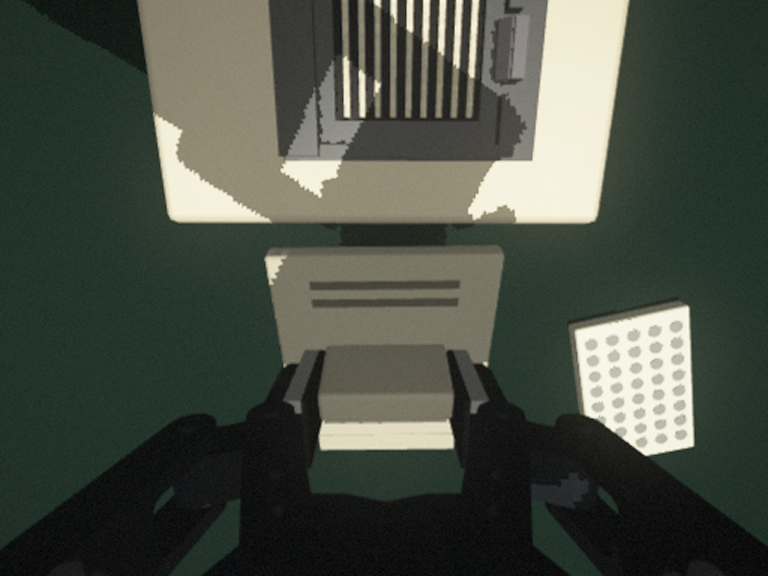

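```bash
cat >> h.py <<'E'
def coverpose(im,d,M,p):
    c,n=covertilt(im,d,M,p)
    mount=np.array(p['mount']); Ct=cloud(p,mount,d)
    r=abs(Ct[...,2]-(Ct[...,:2]@c[:2]+c[2]))
    m=(r<.0015)&(d>0)&(abs(Ct[...,0])<.036)&(Ct[...,1]<0)&(Ct[...,1]>-.07); m[232:]=False
    q=Ct[m]*1000
    ys=[q[(q[:,0]>a)&(q[:,0]<a+6)][:,1].min() for a in range(-33,33,6)]
    m2=(r<.0015)&(d>0)&(abs(Ct[...,1]+.025)<.012)
    xl=[ (Ct[m2&(abs(Ct[...,1]-b)<.001)][:,0].min()*1000,Ct[m2&(abs(Ct[...,1]-b)<.001)][:,0].max()*1000) for b in (-.03,-.025,-.02)]
    ye=np.median(ys); ze=(c[1]*ye/1000+c[2])*1000; th=np.arctan(c[1])
    cx=np.array([-np.cos(th),-np.sin(th)]); cz=np.array([np.sin(th),-np.cos(th)])
    O=np.array([ye,ze])-42*cx-8*cz; tip=O-58*cx; 
    print('rear edge y',np.round(ys,1),'sides x',np.round(xl,1)); print('tool(y,z): O',O.round(1),'tip',tip.round(1),'ribtop',(O+34*cz).round(1),'rear bottom',(O+42*cx).round(1))
    return O,tip,th
E
python3 - <<'E'
from h import *
Z=np.load('w9.npz'); p,M=T('wrist'); coverpose(Z['im'],Z['d'],M,p)
E
```

```text
plate plane tool [0.0038 0.275  0.0036] n 5681 normal world [-0.0655 -0.2552  0.9647] tilt in tool about x deg 15.38
rear edge y [-45.1 -44.7 -44.7 -45.1 -45.1 -45.2 -45.3 -45.6 -45.6 -45.5 -45.6] sides x [[-39.2  37.8]
 [-39.3  37.7]
 [-39.5  37.9]]
tool(y,z): O [-6.8 10. ] tip [49.1 25.4] ribtop [  2.2 -22.8] rear bottom [-47.3  -1.1]
```

Run:
```python
from h import *
t=toworld([.022,-.0013,.155]); print(t)
plan(t,-105.5,12)
```

```text
[ 0.51455246 -0.19353196  0.155     ]
t 9.55 pos [ 461.8 -307.4  170.8] yaw -15.15 zax [-4.0e-04 -1.7e-03 -1.0e+00] F [ 0.3  0.  -1.2] open mm 43.2
[0.2, -1.0, 0.1] 0.131
[0.0, -1.0, 0.1] 0.131
[-0.1, -1.0, 0.1] 0.131
[-0.2, -1.0, 0.1] 0.131
[-0.4, -1.0, 0.1] 0.131
[-0.5, -0.9, 0.1] 0.131
[-0.6, -0.9, 0.1] 0.131
[-0.7, -0.8, 0.1] 0.131
[-0.8, -0.7, 0.1] 0.131
[-0.9, -0.6, 0.1] 0.131
[-1.0, -0.4, 0.1] 0.131
[-1.0, -0.3, 0.1] 0.131
```

Emit:
{"method": "send_rows", "body": {"motion": [0.2,-1.0,0,0.13,3.8,0,-1.0,0,0.13,3.8,-0.1,-1.0,0,0.13,3.8,-0.2,-1.0,0,0.13,3.8,-0.4,-1.0,0,0.13,3.8,-0.5,-0.9,0,0.13,3.8,-0.6,-0.9,0,0.13,3.8,-0.7,-0.8,0,0.13,3.8,-0.8,-0.7,0,0.13,3.8,-0.9,-0.6,0,0.13,3.8,-1,-0.4,0,0.13,3.8,0,0,0,0,3.8]}}

```text
time: 10.75
eef_pos: [0.5031, -0.1904, 0.1445]
tcp_rot: [-0.639, 0.769, 0.02, -0.004]
contact_force: [-1.1, -0.6, -1.1]
opening: 0.504
```

Run:
```python
from h import *
go(toworld([.022,-.0013,.125]),-105.5)
im,d,C,p,M=look('wrist'); save('w10.png',im); coverpose(im,d,M,p)
im,d,C,p,M=look('side'); save('sd10.png',im[130:260,230:380],4.5)
```

```text
t 10.75 pos [ 503.1 -190.4  144.5] yaw -100.57 zax [-0.0321  0.0249 -0.9992] F [-1.1 -0.6 -1.1] open mm 43.1
delta tool cm [ 0.14 -1.25  1.9 ] spin 0.086
plate plane tool [0.0032 0.2757 0.0036] n 5642 normal world [-0.2307  0.0215  0.9728] tilt in tool about x deg 15.41
rear edge y [-44.8 -44.6 -45.1 -45.1 -45.1 -45.1 -45.2 -45.3 -45.2 -45.2 -45.2] sides x [[-38.8  38.2]
 [-38.7  38.5]
 [-38.9  38.5]]
tool(y,z): O [-6.7 10.1] tip [49.2 25.5] ribtop [  2.3 -22.7] rear bottom [-47.2  -1.1]
```

View pics/w10.png

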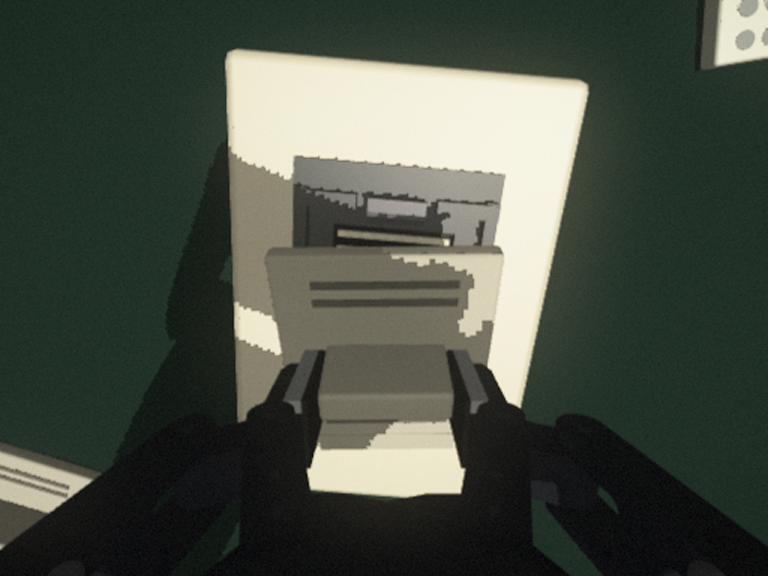

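View pics/sd10.png

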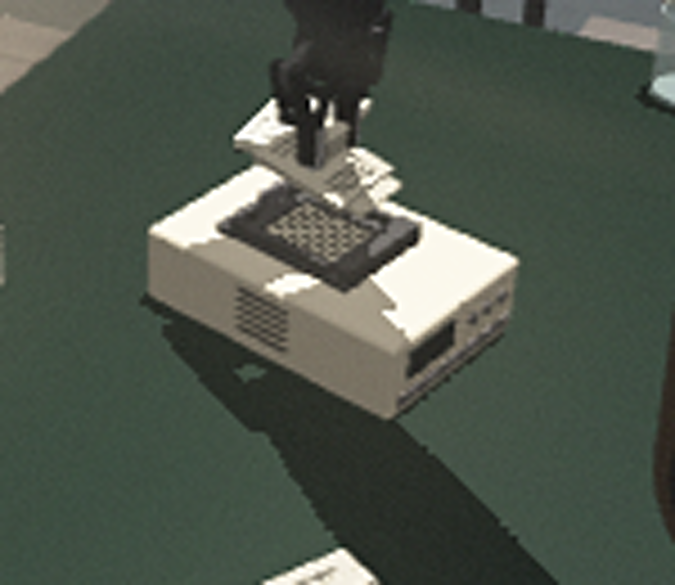

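```bash
cat >> h.py <<'E'
def tipu(tipt=(-.0003,.0492,.0255),th=15.4,want=None):
    s,W=tool(); t=tounit(s['eef_pos']+W@np.array(tipt))*1000
    th=np.deg2rad(th); n=W@np.array([0,np.sin(th),-np.cos(th)])
    c,si=np.cos(UA),np.sin(UA); nu=np.array([n[0]*c+n[1]*si,-n[0]*si+n[1]*c,n[2]])
    print('tip unit',t.round(1),'cover tilt',np.rad2deg(np.arctan2(-nu[0],nu[2])).round(2),'roll',np.rad2deg(nu[1]).round(2),'yaw err',(np.rad2deg(np.arctan2(W[1,0],W[0,0])-UA)+90).round(2))
    if want is not None:
        dw=toworld(np.array(want)/1000)-toworld(t/1000); print('delta tool cm',(W.T@dw*100).round(2))
E
python3 - <<'E'
from h import *
tipu(want=[-26,-.6,86])
E
```

```text
t 10.85 pos [ 502.9 -191.3  144.8] yaw -100.46 zax [-0.0321  0.0242 -0.9992] F [ 0.4  0.2 -0.4] open mm 43.3
tip unit [-39.8  -6.  121. ] cover tilt 13.21 roll -2.16 yaw err 5.04
delta tool cm [-0.35 -1.55  3.46]
```

Emit:
{"method": "send_rows", "body": {"motion": [0,-0.8,0.3,0.045,3.8,0,-0.7,0.5,0.043,3.8,0,0,1,0,3.8,0,0,1,0,3.8,0,0,0,0,3.8]}}

```text
time: 11.35
eef_pos: [0.5145, -0.1952, 0.1119]
tcp_rot: [-0.608, 0.794, 0.021, -0.006]
contact_force: [-0.2, -0.1, -1.1]
opening: 0.509
```

Run:
```python
from h import *
tipu(want=[-28,-.6,80])
```

```text
t 11.35 pos [ 514.5 -195.2  111.9] yaw -105.17 zax [-0.0357  0.0255 -0.999 ] F [-0.2 -0.1 -1.1] open mm 43.5
tip unit [-27.8  -2.5  88.5] cover tilt 13.04 roll -0.93 yaw err 0.33
delta tool cm [-0.18 -0.02  0.85]
```

Emit:
{"method": "send_rows", "body": {"motion": [-0.1,-0.05,0.4,0,3.8,-0.08,0,0.4,0,3.8,0,0,0.3,0,3.8]}}

```text
time: 11.65
eef_pos: [0.5146, -0.1934, 0.1001]
tcp_rot: [-0.608, 0.794, 0.021, -0.006]
contact_force: [0.8, 1.0, -1.2]
opening: 0.509
```

Run:
```python
from h import *
tipu(want=[-28,-.6,76])
im,d,C,p,M=look('side'); save('sd11.png',im[130:260,230:380],4.5)
```

```text
t 11.65 pos [ 514.6 -193.4  100.1] yaw -105.1 zax [-0.0358  0.0255 -0.999 ] F [ 0.8  1.  -1.2] open mm 43.5
tip unit [-28.2  -0.8  76.7] cover tilt 13.03 roll -0.95 yaw err 0.4
delta tool cm [-0.02 -0.02  0.06]
```

View pics/sd11.png

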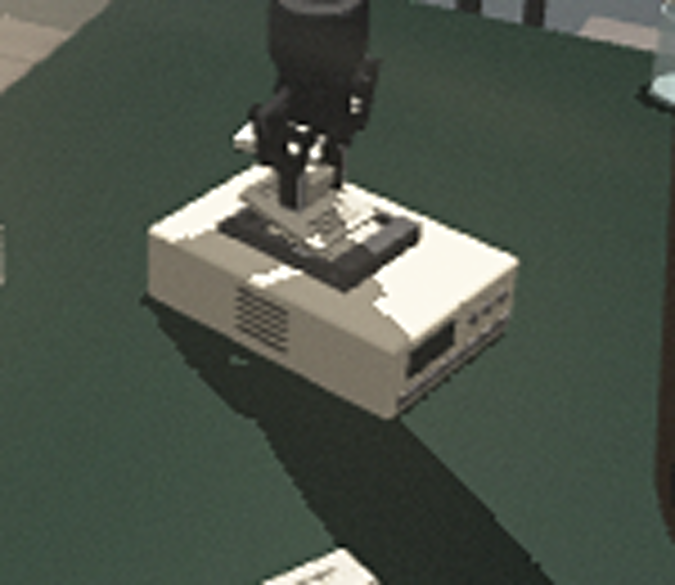

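Emit:
{"method": "send_rows", "body": {"motion": [0,0,0.15,0,3.8]}}

```text
time: 11.8
eef_pos: [0.5147, -0.1934, 0.0986]
tcp_rot: [-0.608, 0.794, 0.021, -0.006]
contact_force: [0.7, 0.9, 4.9]
opening: 0.505
```

Emit:
{"method": "send_rows", "body": {"motion": [0,0,0.15,0,3.8]}}

```text
time: 11.9
eef_pos: [0.5149, -0.1934, 0.0984]
tcp_rot: [-0.608, 0.794, 0.021, -0.007]
contact_force: [-4.2, 2.1, 8.2]
opening: 0.505
```

Emit:
{"method": "send_rows", "body": {"motion": [0,0.2,-0.05,0,3.8,0,0.3,0,0,3.8,0,0.3,0.02,0,3.8]}}

```text
time: 12.2
eef_pos: [0.5077, -0.1916, 0.1]
tcp_rot: [-0.608, 0.793, 0.02, -0.006]
contact_force: [-0.4, -0.1, -1.5]
opening: 0.509
```

Run:
```python
from h import *
tipu(want=[-43,-.6,76])
```

```text
t 12.2 pos [ 507.7 -191.6  100. ] yaw -105.05 zax [-0.0336  0.024  -0.9991] F [-0.4 -0.1 -1.5] open mm 43.5
tip unit [-35.3  -1.   76.5] cover tilt 13.18 roll -0.91 yaw err 0.45
delta tool cm [-0.05  0.77  0.08]
```

Emit:
{"method": "send_rows", "body": {"motion": [0,0.25,0.06,0,3.8,0,0.25,0.04,0,3.8]}}

```text
time: 12.4
eef_pos: [0.5024, -0.1903, 0.0991]
tcp_rot: [-0.608, 0.793, 0.019, -0.006]
contact_force: [0.8, -0.8, 1.0]
opening: 0.513
```

Emit:
{"method": "send_rows", "body": {"motion": [0,0.2,0.03,0,3.8]}}

```text
time: 12.5
eef_pos: [0.5016, -0.1902, 0.0997]
tcp_rot: [-0.608, 0.794, 0.018, -0.005]
contact_force: [4.3, 0.2, 1.2]
opening: 0.511
```

Run:
```python
from h import *
tipu(want=[-43,-.6,76])
```

```text
t 12.5 pos [ 501.6 -190.2   99.7] yaw -105.09 zax [-0.0288  0.0222 -0.9993] F [4.3 0.2 1.2] open mm 43.6
tip unit [-41.4  -1.3  75.8] cover tilt 13.47 roll -0.87 yaw err 0.41
delta tool cm [-0.07  0.16 -0.01]
```

Emit:
{"method": "send_rows", "body": {"motion": [0,0.12,0.02,0,3.8]}}

```text
time: 12.6
eef_pos: [0.5014, -0.1902, 0.1001]
tcp_rot: [-0.608, 0.794, 0.016, -0.004]
contact_force: [3.3, -0.4, -0.8]
opening: 0.512
```

Run:
```python
from h import *
tipu(want=[-43,-.6,76])
im,d,C,p,M=look('wrist'); save('w12.png',im); coverpose(im,d,M,p); np.savez('w12.npz',im=im,d=d,C=C)
im,d,C,p,M=look('side'); save('sd12.png',im[140:220,260:360],7)
```

```text
t 12.6 pos [ 501.4 -190.2  100.1] yaw -105.14 zax [-0.0253  0.0212 -0.9995] F [ 3.3 -0.4 -0.8] open mm 43.7
tip unit [-41.5  -1.3  76.1] cover tilt 13.68 roll -0.86 yaw err 0.36
delta tool cm [-0.07  0.15  0.02]
plate plane tool [0.0021 0.2791 0.0036] n 5684 normal world [-0.2356  0.0476  0.9707] tilt in tool about x deg 15.6
rear edge y [-44.8 -45.2 -45.1 -45.1 -45.1 -45.1 -45.2 -45.5 -45.1 -45.1 -45.3] sides x [[-38.6  38.2]
 [-38.6  38.4]
 [-38.7  38.7]]
tool(y,z): O [-6.8 10. ] tip [49.  25.6] ribtop [  2.3 -22.7] rear bottom [-47.3  -1.3]
```

View pics/w12.png

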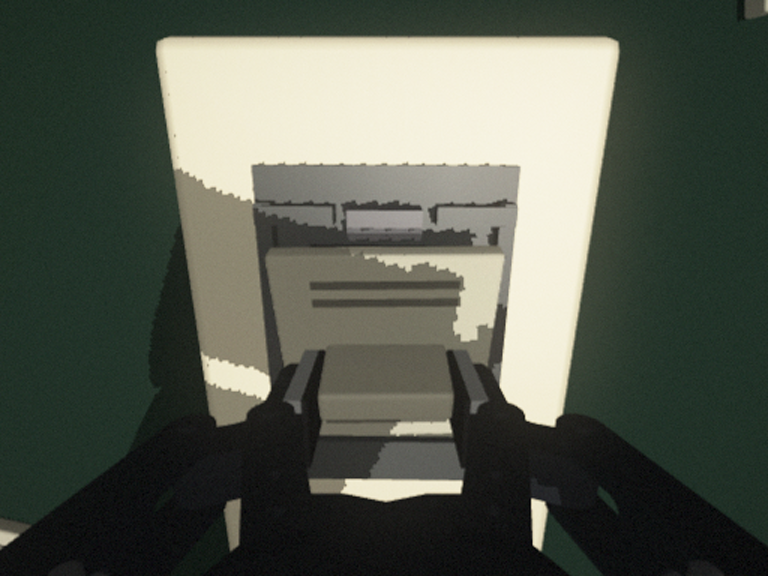

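View pics/sd12.png

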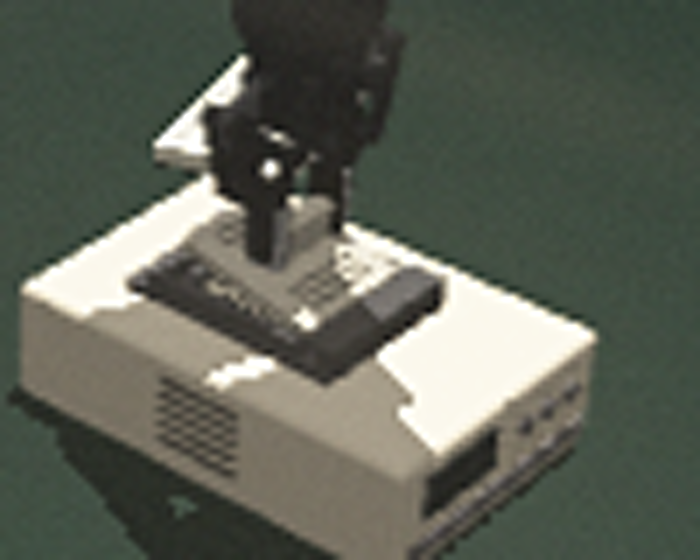

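The end wall is felt at about 4 N, with the lip tip at unit x of about -41.5, which agrees with the picture. Now I'll swing the rear partway down about the lip.

Emit:
{"method": "send_rows", "body": {"motion": [0,-0.05,0.12,0,3.8,0,-0.12,0.18,0,3.8]}}

```text
time: 12.9
eef_pos: [0.5029, -0.1906, 0.0978]
tcp_rot: [-0.608, 0.794, 0.017, -0.004]
contact_force: [0.5, 0.3, 4.4]
opening: 0.51
```

Emit:
{"method": "send_rows", "body": {"motion": [0,-0.12,0.18,0,3.8]}}

```text
time: 13.0
eef_pos: [0.5039, -0.1909, 0.0963]
tcp_rot: [-0.608, 0.794, 0.017, -0.005]
contact_force: [1.0, 0.2, 3.9]
opening: 0.509
```

Run:
```python
from h import *
tool()
im,d,C,p,M=look('wrist'); O,tip,th=coverpose(im,d,M,p)
tipu((-.0003,tip[0]/1e3,tip[1]/1e3),np.rad2deg(th))
```

```text
t 13.0 pos [ 503.9 -190.9   96.3] yaw -105.07 zax [-0.0285  0.0216 -0.9994] F [1.  0.2 3.9] open mm 43.5
plate plane tool [-0.0026  0.2122  0.0032] n 5660 normal world [-0.1718  0.0351  0.9845] tilt in tool about x deg 11.98
rear edge y [-44.6 -44.6 -44.6 -44.7 -44.6 -44.6 -44.6 -44.5 -44.5 -44.6 -44.5] sides x [[-38.4  38.6]
 [-38.5  38.8]
 [-38.5  38.6]]
tool(y,z): O [-5.2 10.3] tip [51.6 22.3] ribtop [  1.9 -23. ] rear bottom [-46.3   1.6]
t 13.05 pos [ 504.  -190.9   96.1] yaw -105.07 zax [-0.0281  0.0216 -0.9994] F [0.8 0.7 4.5] open mm 43.6
tip unit [-41.1  -1.4  75.5] cover tilt 10.1 roll -0.84 yaw err 0.43
```

Emit:
{"method": "send_rows", "body": {"motion": [0,-0.07,0.16,0,3.8]}}

```text
time: 13.15
eef_pos: [0.5046, -0.1911, 0.0951]
tcp_rot: [-0.608, 0.793, 0.018, -0.005]
contact_force: [-1.3, 1.8, 9.9]
opening: 0.51
```

Emit:
{"method": "send_rows", "body": {"motion": [0,-0.07,0.14,0,3.8]}}

```text
time: 13.25
eef_pos: [0.5049, -0.1912, 0.0947]
tcp_rot: [-0.609, 0.793, 0.019, -0.006]
contact_force: [-1.7, 1.8, 9.4]
opening: 0.506
```

Run:
```python
from h import *
im,d,C,p,M=look('wrist'); O,tip,th=coverpose(im,d,M,p)
tipu((-.0003,tip[0]/1e3,tip[1]/1e3),np.rad2deg(th)); save('w13.png',im)
```

```text
plate plane tool [-0.0038  0.1874  0.003 ] n 5609 normal world [-0.1458  0.0291  0.9889] tilt in tool about x deg 10.62
rear edge y [-43.9 -44.1 -44.3 -43.9 -43.9 -44.1 -43.9 -44.  -44.1 -43.9 -43.9] sides x [[-38.6  38.8]
 [-38.5  39. ]
 [-38.4  38.9]]
tool(y,z): O [-4.1 10.3] tip [52.9 21. ] ribtop [  2.1 -23.1] rear bottom [-45.4   2.6]
t 13.3 pos [ 504.9 -191.2   94.6] yaw -105.03 zax [-0.0317  0.0225 -0.9992] F [-2.5  1.7  8.8] open mm 43.6
tip unit [-41.5  -1.5  75.5] cover tilt 8.52 roll -0.84 yaw err 0.47
```

View pics/w13.png

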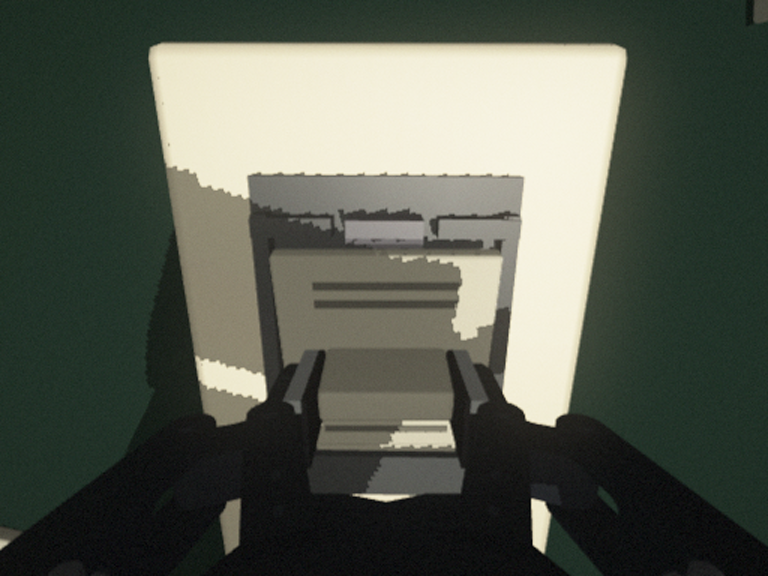

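The rear now rests on the catch slope at about 8.5° and 9 N. I'll release, lift, and press near the rear edge with closed fingers.

Emit:
{"method": "send_rows", "body": {"motion": [0,0,0,0,5,0,0,0,0,6.5,0,0,0,0,6.5,0,0,-1,0,6.5,0,0,-2,0,6.5,0,0,-3,0,6.5,0,0,0,0,6.5]}}

```text
time: 14.0
eef_pos: [0.5034, -0.1912, 0.1526]
tcp_rot: [-0.609, 0.793, 0.024, -0.008]
contact_force: [0.1, -0.2, 1.1]
opening: 0.76
```

Run:
```python
from h import *
tool()
im,d,C,p,M=look('wrist'); save('w14.png',im); U=tounit(C)*1000; np.savez('w14.npz',im=im,d=d,C=C)
m=(d>0)&(abs(U[...,1]-28)<8)
for x in range(-60,72,3):
    k=m&(abs(U[...,0]-x)<1.5)&(U[...,2]<130)
    if k.any(): print(f"{x}:{np.median(U[k][:,2]):.1f}",end=' ')
```

```text
t 14.0 pos [ 503.4 -191.2  152.6] yaw -104.99 zax [-0.0421  0.0272 -0.9987] F [ 0.1 -0.2  1.1] open mm 64.9
-54:87.7 -51:88.0 -48:88.0 -45:88.0 -42:87.8 -39:87.8 -36:87.4 -33:86.1 -30:86.4 -27:86.6 -24:87.1 -21:87.6 -18:88.0 -15:88.6 -12:89.0 -9:89.3 -6:89.6 -3:90.2 0:90.7 3:91.0 6:91.5 9:92.2 12:92.6 15:92.8 18:93.6 21:93.8 24:94.2 27:94.8 30:95.1 33:95.6 36:96.2 39:96.5 42:97.0 45:97.4 48:97.8 51:98.3 54:96.9 57:76.3 60:84.9 63:84.9 66:79.2 69:76.0
```

View pics/w14.png

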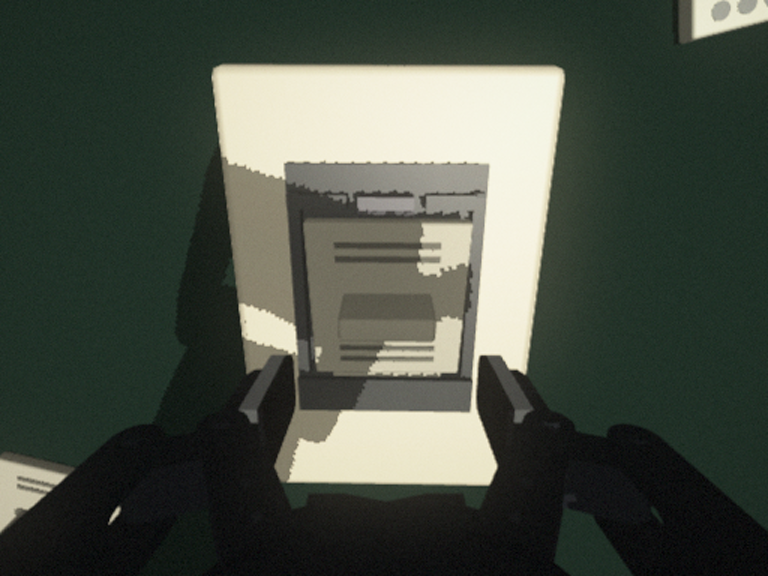

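Run:
```python
from h import *
go(toworld([.040,-.001,.120]),-105.5)
```

```text
t 14.05 pos [ 502.  -190.4  150.1] yaw -104.99 zax [-0.0456  0.0293 -0.9985] F [-0.4 -0.3 -0.6] open mm 65.0
delta tool cm [ 0.02 -3.24  2.85] spin 0.009
```

Emit:
{"method": "send_rows", "body": {"motion": [0,-1.2,0,0,2,0,-1.2,0,0,0,0,-0.8,0,0,0,0,0,0.8,0,0,0,0,0.8,0,0,0,0,0.5,0,0,0,0,0,0,0], "grip_force": 40}}

```text
time: 14.75
eef_pos: [0.5296, -0.1963, 0.1199]
tcp_rot: [-0.609, 0.793, 0.03, -0.011]
contact_force: [-0.0, 0.5, -0.4]
opening: 0.001
```

Run:
```python
from h import *
go(toworld([.040,-.001,.097]),-105.5)
im,d,C,p,M=look('wrist'); save('w15.png',im)
```

```text
t 14.75 pos [ 529.6 -196.3  119.9] yaw -104.99 zax [-0.0551  0.0345 -0.9979] F [-0.   0.5 -0.4] open mm 0.1
delta tool cm [ 0.15 -0.42  2.27] spin 0.009
```

View pics/w15.png

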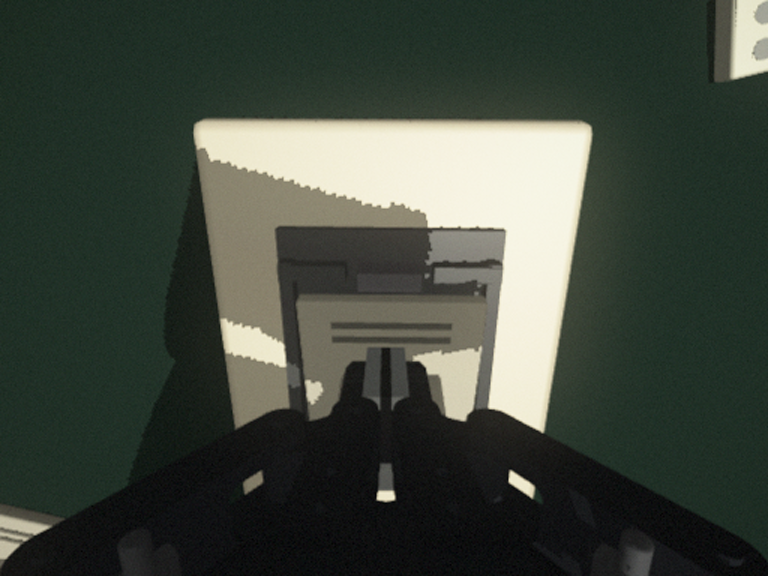

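Emit:
{"method": "send_rows", "body": {"motion": [0.1,-0.3,0,0,0,0.05,-0.15,0.6,0,0,0,0,0.7,0,0,0,0,0.4,0,0]}}

```text
time: 15.2
eef_pos: [0.5336, -0.1991, 0.1032]
tcp_rot: [-0.609, 0.793, 0.029, -0.011]
contact_force: [-0.1, 0.3, -0.4]
opening: 0.003
```

Run:
```python
from h import *
go(toworld([.040,-.001,.097]),-105.5)
```

```text
t 15.2 pos [ 533.6 -199.1  103.2] yaw -105.0 zax [-0.0522  0.0328 -0.9981] F [-0.1  0.3 -0.4] open mm 0.3
delta tool cm [-0.05  0.14  0.63] spin 0.009
```

Emit:
{"method": "send_rows", "body": {"motion": [0,0.05,0.4,0,0,0,0,0.3,0,0]}}

```text
time: 15.4
eef_pos: [0.5331, -0.1989, 0.0961]
tcp_rot: [-0.609, 0.793, 0.028, -0.01]
contact_force: [-0.4, 0.7, 5.9]
opening: 0.002
```

Emit:
{"method": "send_rows", "body": {"motion": [0,0,0.2,0,0]}}

```text
time: 15.5
eef_pos: [0.5334, -0.199, 0.095]
tcp_rot: [-0.609, 0.793, 0.028, -0.01]
contact_force: [-2.5, 1.0, 7.8]
opening: 0.005
```

Emit:
{"method": "send_rows", "body": {"motion": [0,0,0.2,0,0]}}

```text
time: 15.6
eef_pos: [0.5336, -0.1992, 0.0941]
tcp_rot: [-0.609, 0.793, 0.028, -0.01]
contact_force: [-0.4, -0.2, 0.2]
opening: 0.0
```

Emit:
{"method": "send_rows", "body": {"motion": [0,0,0.25,0,0,0,0,0.25,0,0]}}

```text
time: 15.8
eef_pos: [0.534, -0.1992, 0.0895]
tcp_rot: [-0.609, 0.793, 0.027, -0.01]
contact_force: [0.9, -0.3, 2.1]
opening: 0.0
```

Emit:
{"method": "send_rows", "body": {"motion": [0,0,0.25,0,0]}}

```text
time: 15.9
eef_pos: [0.5343, -0.1992, 0.087]
tcp_rot: [-0.609, 0.793, 0.027, -0.01]
contact_force: [1.3, -0.2, 3.0]
opening: -0.005
```

Emit:
{"method": "send_rows", "body": {"motion": [0,0,0.2,0,0]}}

```text
time: 16.0
eef_pos: [0.5343, -0.1993, 0.0849]
tcp_rot: [-0.609, 0.793, 0.026, -0.009]
contact_force: [0.4, 0.1, -0.2]
opening: 0.002
```

Run:
```python
from h import *
go(toworld([.040,-.001,.084]),-105.5)
im,d,C,p,M=look('wrist'); save('w16.png',im); U=tounit(C)*1000
m=(d>0)&(abs(U[...,1]-28)<8)
for x in range(-60,72,3):
    k=m&(abs(U[...,0]-x)<1.5)&(U[...,2]<130)
    if k.any(): print(f"{x}:{np.median(U[k][:,2]):.1f}",end=' ')
```

```text
t 16.0 pos [ 534.3 -199.3   84.9] yaw -105.0 zax [-0.047   0.0303 -0.9984] F [ 0.4  0.1 -0.2] open mm 0.1
delta tool cm [-0.05  0.25  0.1 ] spin 0.009
18:83.3 21:83.9 24:83.9 27:83.9 30:84.0 33:83.9 36:84.0 39:84.0 42:84.0 45:83.9 48:83.9 51:83.9 54:83.9 57:83.1 60:84.7 63:84.9 66:80.4 69:75.9
```

View pics/w16.png

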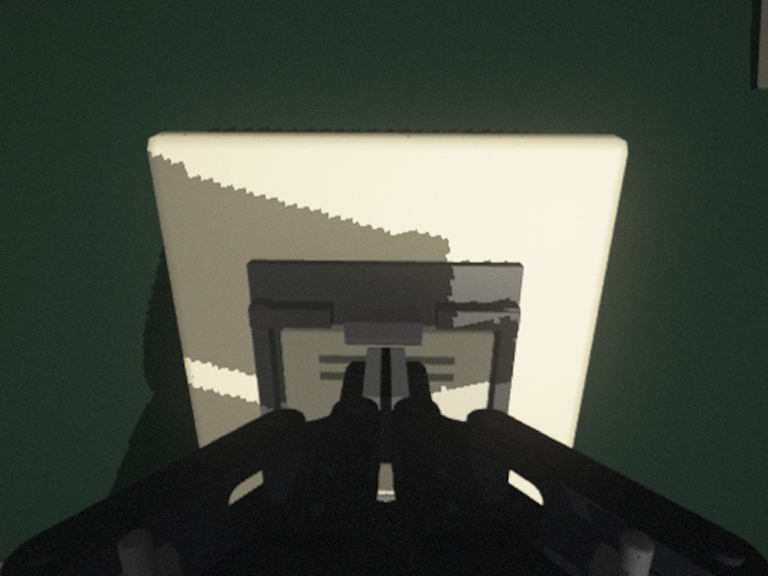

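The cover lies flat, with its top at 84.0 mm, and the catch overlaps its rear edge. I'll retract and check.

Emit:
{"method": "send_rows", "body": {"motion": [0,0,-1,0,0,0,0,-3,0,0,0,0,-4,0,0,0,2,-3,0,0,0,2,0,0,0,0,0,0,0,0]}}

```text
time: 16.65
eef_pos: [0.4974, -0.1912, 0.1995]
tcp_rot: [-0.609, 0.793, 0.031, -0.012]
contact_force: [0.1, -0.4, -0.6]
opening: -0.004
```

Run:
```python
from h import *
tool()
im,d,C,p,M=look('wrist'); save('w17.png',im); U=tounit(C)*1000
for y in (28,0,-28):
    m=(d>0)&(abs(U[...,1]-y)<7); print('\ny',y)
    for x in range(-60,72,3):
        k=m&(abs(U[...,0]-x)<1.5)&(U[...,2]<130)
        if k.any(): print(f"{x}:{np.median(U[k][:,2]):.1f}",end=' ')
im,d,C,p,M=look('scene'); save('s17.png',im,1.5)
```

```text
t 16.65 pos [ 497.4 -191.2  199.5] yaw -104.98 zax [-0.0568  0.0344 -0.9978] F [ 0.1 -0.4 -0.6] open mm -0.3

y 28
-54:87.9 -51:87.9 -48:88.0 -45:88.1 -42:87.9 -39:88.0 -36:87.8 -33:84.8 -30:83.0 -27:83.9 -24:84.1 -21:84.0 -18:84.0 -15:84.0 -12:84.1 -9:84.0 -6:84.0 -3:83.9 0:83.8 3:84.0 6:84.2 9:83.9 12:84.0 15:83.9 18:83.8 21:83.9 24:84.1 27:84.1 30:83.8 33:83.8 36:83.9 39:83.9 42:83.8 45:84.0 48:83.9 51:84.0 54:83.9 57:79.8 60:84.8 63:85.2 66:79.6 69:76.1 
y 0
-45:87.8 -42:87.6 -39:88.2 -36:88.0 -33:83.9 -30:80.0 -27:84.1 -24:83.9 -21:84.2 -18:84.0 -15:84.0 -12:84.3 -9:83.9 -6:84.4 -3:84.0 0:84.3 9:109.4 12:110.0 15:109.8 18:109.9 21:96.7 24:84.1 27:84.2 30:83.9 33:83.9 36:83.7 39:84.3 42:84.1 45:84.1 48:83.9 51:83.9 54:88.0 57:93.6 60:94.6 63:94.9 66:87.2 69:76.0 
y -28
-54:87.9 -51:87.9 -48:88.0 -45:88.0 -42:88.1 -39:87.9 -36:87.5 -33:81.1 -30:80.2 -27:83.9 -24:84.1 -21:84.2 -18:84.1 -15:84.0 -12:84.2 -9:84.0 -6:84.2 -3:84.0 0:84.1 3:84.1 6:83.9 9:84.2 12:84.3 15:84.3 18:84.3 21:84.2 24:84.0 27:83.9 30:84.0 33:84.0 36:83.9 39:84.3 42:84.0 45:84.0 48:83.8 51:84.1 54:83.8 57:81.1 60:84.8 63:85.0 66:77.0 69:76.0
```

View pics/w17.png

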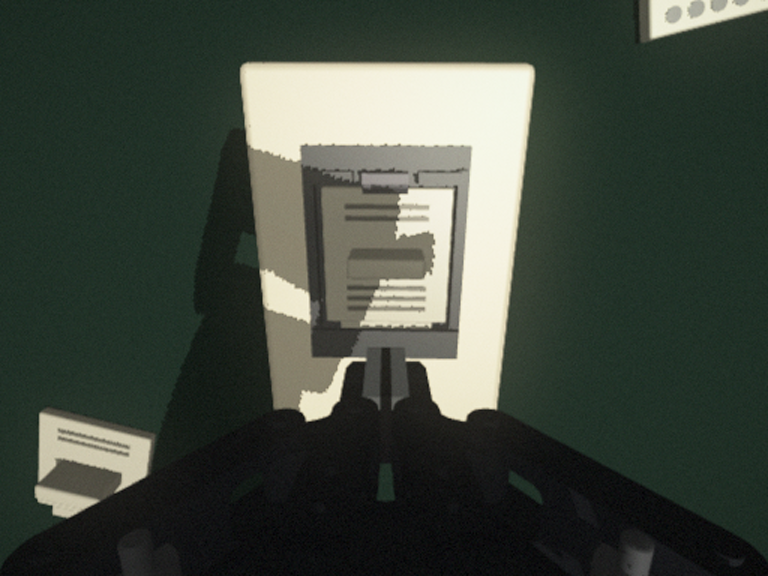

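View pics/s17.png

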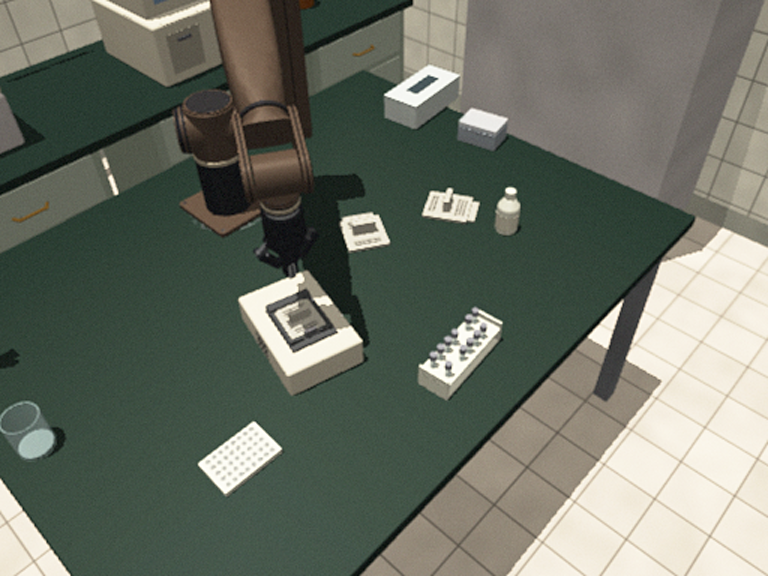

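```bash
python3 -c "
from h import *
print(workorder.sign_off())"
```

```text
the job is handed in; nothing more can be done
None
```

The cover is back on the filter bay: its front lip is under the bar, it lies flat, and the catch has snapped over its rear edge. I handed the job in at about 16.7 s. No verdict is reported on sign-off.

**How it went**
- **Choice of cover:** I took the smallest of the three look-alikes, which measured 100 x 78 mm.
- **Grip:** I pinched the rib by its 44 mm ends, not across its 12 mm as your notes say. The tool can't tilt, and this grip lets the cover pivot about the jaw axis.
- **Setting the tilt:** I pressed its rear edge on the side edge of the unit's top, away from the frame, until the cover sat about 15° rear-up (at most about 7 N read).
- **Hooking the lip:** I felt for the slot floor (peak about 8 N), then slid the lip forward to the end wall (about 4 N).
- **Closing:** I lowered the rear onto the catch slope (about 10 N) and released. Then I pressed near the rear edge with closed fingers (at most about 8 N) until it went down flat.

Forces were read only at the end of each move, so brief higher peaks between readings would not show.

**Last checks**
- **Flatness:** the cover's top is at 84.0 mm ±0.3 mm from front to rear and on both sides, which is the 76 mm seat plus its 8 mm thickness.
- **Catch:** its nose is forward again, at unit x of about 54–55 mm, over the rear edge at about 57 mm.
- **Lip:** the 2 mm gap at the rear wall fits the lip being home.
- **Surroundings:** the gripper was clear, and the rack, bottle, microplate and other covers look unmoved in the scene view.

**Disagreements**
- The end wall was felt at unit x of about -41.5 mm, while the images put it at about -42.5 to -43 mm. That is within the camera calibration.
- The tool drifted up to about 4° off vertical during the moves, but the lip still went in at 13–14°, inside the 11–19° window.

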